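# Swap the stray spring and tappet between the sorting trays

## Robot

A 7-joint arm with a two-finger parallel gripper is mounted at the origin on the work surface; the furniture and walls round the work are solid. World frame = base frame: x ahead of the robot, y to its left, z up, the work surface at z = 0. Lengths are in m, angles in rad, forces in N, time in s.
With the tool pointing down it reaches from about 0.4 to 0.85 m from the base axis. Payload 10.4 kg.
Tool frame: the origin (TCP) lies at the very end of the fingers, on their centre line; the grasp point (between the pads) lies 19 mm behind it; z points along the fingers, y is the line along which they close (so a half turn about z gives the same grasp; the last joint's range is limited). The gripper opens to 85 mm and grips with 20 to 120 N. Pads are 22 mm wide; open, the fingers measure 114 mm over their backs; the gripper's body (76 mm by 85 mm) begins 54 mm behind the grasp point. The pads swing forward as they close: fully open they stand 13 mm farther back than shut.
Start: joints at [1.103, 0.332, -0.065, 1.46, 0.022, 1.35, -0.088], TCP at [0.269, -0.564, 0.231] pointing down, gripper open.
Joint ranges: [-2.6, 2.6], [-0.5, 2.12], [-1.47, 1.34], [0.16, 2.42], [-1.27, 4.41], [0.06, 2.06], [-2.6, 2.6]. Speed limits (rad/s): [2.22, 2.22, 2.79, 2.79, 3.14, 3.14, 3.14].

## Interface

Orientations are given as a unit quaternion [x, y, z, w].
In Python, from workcell import manip, optics gives the robot as it stands.
- The arm moves only by the tool jog_arm, never from a script. Its arguments are lists of equal length, an entry for each row: "dr": the turn, a rotation vector about the tool's x, y, z normalised to -1 to 1, where 1 is 4 degrees, a list of three; "translation": the shift along the tool's x, y, z normalised to -1 to 1, where 1 is 0.025 m, a list of three; "jaw": the opening, from 0 (shut) to 1 (fully open). A call has 1 to 10 rows; each row shifts and turns the commanded pose from where the row before left it, along the tool's axes as they then stand; what a row does not reach is not made up. A row lasts 1/10 s, in which the tool goes at most 50 mm and 8.59 degrees, less where a joint would pass 70% of its speed; a pose out of reach is approached as far as the arm can. A call with a number of a shift or a turn outside -1 to 1 is refused whole. A call with a gripper value outside its range is refused whole. The fingers move at their own pace and stop on an object; "squeeze" is the grip in N (left out, the last holds). Time passes only in rows, so rows that do not move let the fingers close. It gives the time, the measured TCP pose, the force, the opening and the grip force at its end, in the units of the state.
- manip.get_obs(): the state, without advancing time (a new reading comes with each control period).
- optics.camera(name): name is "side" or "top"; returns a dict with "color" (400x640x3 uint8, red, green, blue), "mtx" (3x3 intrinsics, pixels), "R" (3x3) and "t" (3): a world point X has camera coordinates R X + t. Camera axes: x right, y down, z forward; pixel columns grow to the right and rows downward; lengths in m; the calibration is good to about 2 mm. A picture is of the moment at which its call begins. There is no depth.
- manip.hand_in(): hands the job in; it is judged then, once.
The state is a dict: "clock": time; "joint_pos": joint angles; "joint_velocities": joint speeds; "tau": joint torques, N m; "position": TCP position; "ee_rot": TCP orientation; "ft_force": force on the tool from outside, world axes, zero at the start; "torque": the same for the moment, N m; "grip_width": opening from 0.0 (shut) to 1.0 (fully open); "grasp_force": force on a finger pad.
Only numpy, scipy, OpenCV 4.12 (cv2) and the standard library are available. Lean on these libraries where they do the work, as an engineer would, in place of code of your own. Each camera call takes 0.05 s, during which the arm holds its last target. There are 200 camera calls.

## Task

One valve spring and one tappet have been put away in each other's sorting tray. Swap the two, so that each stands upright in the compartment the other one came from and each tray holds three of one kind; leave the other parts and everything else on the bench where they are.

Things in the scene. Friction and masses are not known exactly. Their poses are not given: they have to be found in the camera images.
- tray_springs: grey metal tray, fixed to the bench, 66 x 255 mm (own x by y), a 13 mm tab at each end; origin: centre of its underside, on the bench. Three compartments, floors 60 x 81 mm and 3 mm above the bench, centres at own x = 0, y = -84, 0, +84 mm; rims and dividers 3 mm thick, tops 8 mm above the bench. The trays look alike. Starts with two springs and the stray tappet, in any order.
- tray_tappets: grey metal tray, fixed to the bench, 66 x 255 mm (own x by y), a 13 mm tab at each end; origin: centre of its underside, on the bench. Three compartments, floors 60 x 81 mm and 3 mm above the bench, centres at own x = 0, y = -84, 0, +84 mm; rims and dividers 3 mm thick, tops 8 mm above the bench. The trays look alike. Starts with two tappets and the stray spring, in any order.
- stray_spring: valve spring of dark steel wire, an upright coil 29 mm in diameter and 44 mm high, behaves as a rigid cylinder, about 50 g; origin at the centre of its lower end, z up. The one that stands in the tappet tray at the start.
- stray_tappet: bucket tappet, a plain light steel cylinder with a groove, 33 mm in diameter and 26 mm high, about 60 g; origin at the centre of its lower end, z up. The one that stands in the spring tray at the start.
- spring_1: valve spring of dark steel wire, an upright coil 29 mm in diameter and 44 mm high, behaves as a rigid cylinder, about 50 g; origin at the centre of its lower end, z up. Already in the right tray.
- spring_2: valve spring of dark steel wire, an upright coil 29 mm in diameter and 44 mm high, behaves as a rigid cylinder, about 50 g; origin at the centre of its lower end, z up. Already in the right tray.
- tappet_1: bucket tappet, a plain light steel cylinder with a groove, 33 mm in diameter and 26 mm high, about 60 g; origin at the centre of its lower end, z up. Already in the right tray.
- tappet_2: bucket tappet, a plain light steel cylinder with a groove, 33 mm in diameter and 26 mm high, about 60 g; origin at the centre of its lower end, z up. Already in the right tray.
- piston: piston standing on its skirt, 71 x 69 x 58 mm high, on the bench left of the trays and nearer the robot; origin under its centre. The bench around x = 0.50, y = 0.29 m, left of the trays, is always clear for putting a part down. Not part of the job: leave it where it is.
- bearing_shell: half bearing shell of thin steel standing on its side, 27 x 54 x 21 mm high, on the bench left of the trays; origin under its centre. Not part of the job: leave it where it is.
- feeler: feeler gauge, a flat closed pack of blades 19 x 104 x 10 mm, lying to the right between the robot and the trays; origin under its centre. Not part of the job: leave it where it is.
There are look-alikes about, which are no part of the job. Leave any turquoise look-alike of the tappet_1 alone.

How it is judged:
At the end, for the whole second after the job is handed in: Each stray stands upright (0.1 rad), at rest, on the floor of its own kind's tray, alone in its compartment (48 mm or more, centre to centre, from the tray's other parts). The other four parts are upright within 20 mm of their starts; piston, shell and feeler gauge within 30 mm (x of stray_spring in the frame of tray_springs between -0.03 and 0.03 m and y of stray_spring in the frame of tray_springs between -0.125 and 0.125 m and z of stray_spring in the frame of tray_springs below 0.006 m and angle between each of stray_spring, stray_tappet, spring_1, spring_2, tappet_1, tappet_2's own z axis and vertical below 0.1 rad and linear speed of each of stray_spring, stray_tappet below 0.02 m/s and horizontal distance between stray_spring and spring_1 above 0.048 m and horizontal distance between stray_spring and spring_2 above 0.048 m and x of stray_tappet in the frame of tray_tappets between -0.03 and 0.03 m and y of stray_tappet in the frame of tray_tappets between -0.125 and 0.125 m and z of stray_tappet in the frame of tray_tappets below 0.006 m and horizontal distance between stray_tappet and tappet_1 above 0.048 m and horizontal distance between stray_tappet and tappet_2 above 0.048 m and distance of each of spring_1, spring_2, tappet_1, tappet_2 from where it was at the start of the episode below 0.02 m and distance of each of piston, bearing_shell, feeler from where it was at the start of the episode below 0.03 m); the robot touches nothing.
It also fails if it takes over 64 s, if anything falls off the work surface, if the arm or the gripper's body presses on something with over 40 N, if the wrist force passes 120 N, or if a joint passes its speed limit or range.

## Working session

There is one attempt and no reset: what is moved stays moved. The work goes in short steps, Python scripts to look and compute and a tool call to move; the robot and the scene stay as the last step left them, time stands still between calls to the robot, and variables do not carry over. Pictures are saved under pics/ and viewed, at most 10 in all, crops included, and the job is handed in when it is done.

Besides the shell and the picture viewer there is one more tool, called after "Call:" by a JSON object that holds its "fn" and its "kwargs". jog_arm: Moves the arm, as the interface text tells. Scaled input: -1 to 1 covers 0.025 m each way for a shift and 4 degrees each way for a turn. Its arguments: {"type":"object","properties":{"dr":{"type":"array","items":{"type":"array","items":{"type":"number"}}},"translation":{"type":"array","items":{"type":"array","items":{"type":"number"}}},"jaw":{"type":"array","items":{"type":"number"}},"squeeze":{"type":"number"}},"required":["dr","translation","jaw"]}

```bash
mkdir -p pics
python3 - <<'E'
from workcell import manip, optics
import cv2,numpy as np
for n in("top","side"):
    c=optics.camera(n); cv2.imwrite(f"pics/{n}0.png",c["color"][:,:,::-1])
    print(n,c["mtx"].tolist(),np.round(c["R"],4).tolist(),np.round(c["t"],4).tolist())
print(manip.get_obs())
E
```

```text
top [[519.6700504487937, 0.0, 327.82457869362344], [0.0, 519.6700504487937, 214.79121902496232], [0.0, 0.0, 1.0]] [[-0.1795, -0.9837, 0.0033], [-0.9387, 0.1703, -0.2997], [0.2942, -0.0569, -0.954]] [0.183, 0.4243, 1.3678]
side [[367.6572029657386, 0.0, 315.09420909314485], [0.0, 367.6572029657386, 202.0251606741944], [0.0, 0.0, 1.0]] [[0.9899, -0.1421, -0.0009], [-0.0607, -0.4171, -0.9068], [0.1285, 0.8977, -0.4215]] [-0.4619, 0.0929, 0.7935]
{'clock': 0.1, 'joint_pos': array([ 1.10342653,  0.33280738, -0.06473203,  1.46081678,  0.02163667,
        1.34987918, -0.08848622]), 'joint_velocities': array([ 1.72427677e-03, -1.55904904e-05, -3.66961027e-04, -2.83783976e-03,
       -1.54237680e-03, -1.89495403e-04,  9.30024476e-05]), 'tau': array([ 7.94191546e-04, -6.26747990e+01,  4.88874048e-02, -3.92427671e+01,
        1.62300153e-02,  7.02697813e-03, -3.14937631e-05]), 'position': array([ 0.26877771, -0.56391081,  0.23061574]), 'ee_rot': array([ 9.75366268e-01,  2.20590741e-01, -1.71499375e-04, -5.82150231e-04]), 'ft_force': array([0.18343808, 0.14699388, 0.64465193]), 'torque': array([-0.03303671,  0.02288856, -0.05022522]), 'grasp_force': 0.0, 'grip_width': 1.001241043260273}
```

View pics/top0.png

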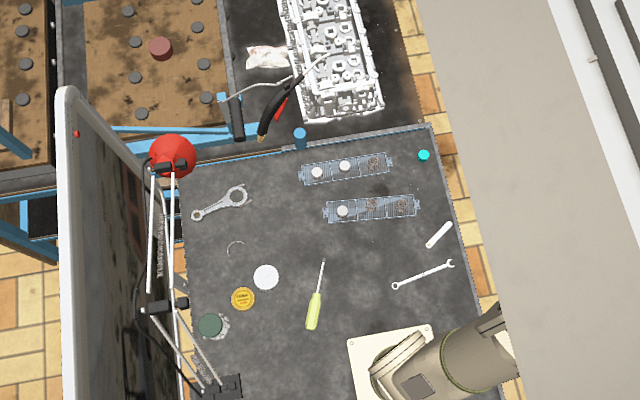

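View pics/side0.png

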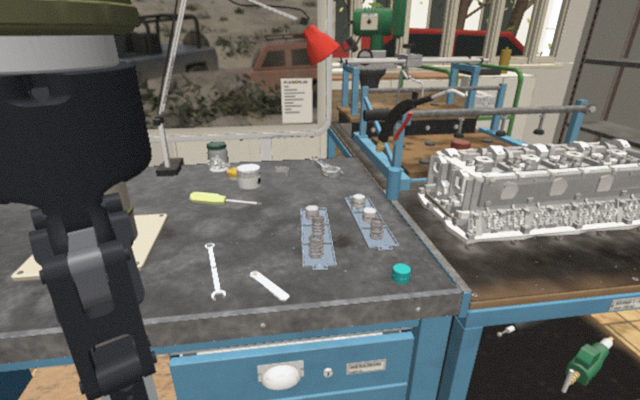

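Top view: far tray holds tappets at (317,172) and (344,166) and a spring at (373,163). The near tray holds a tappet at (343,211) and springs at (372,207) and (401,204). That makes the strays the far spring (373,163) and the near tappet (343,211). The turquoise cylinder at (424,155) is a look-alike. I'll confirm in a crop and measure.

```bash
cat > h.py <<'E'
from workcell import manip, optics
import cv2,numpy as np
def ray(c,uv,z):
    d=c["R"].T@np.linalg.inv(c["mtx"])@np.array([uv[0],uv[1],1.]); o=-c["R"].T@c["t"]
    return o+d*(z-o[2])/d[2]
def proj(c,X):
    p=c["mtx"]@(c["R"]@np.array(X)+c["t"]); return p[:2]/p[2]
E
python3 - <<'E'
from h import *
c=optics.camera("top"); s=optics.camera("side")
im=c["color"]; g=cv2.cvtColor(im,cv2.COLOR_RGB2GRAY)
a=cv2.resize(im[140:240,290:450],None,fx=5,fy=5,interpolation=cv2.INTER_CUBIC)[:,:,::-1]
cv2.imwrite("pics/crop_t.png",a)
b=cv2.resize(s["color"][180:285,290:430],None,fx=5.7,fy=5.7,interpolation=cv2.INTER_CUBIC)[:,:,::-1]
cv2.imwrite("pics/crop_s.png",b[:600])
# bright tappet tops
m=((g>190)*255).astype(np.uint8); m[:,:290]=0;m[:,415:]=0;m[:145]=0;m[225:]=0
n,l,st,ce=cv2.connectedComponentsWithStats(m)
for i in range(1,n):
    if st[i,4]>15: print("bright",st[i],ce[i].round(1),ray(c,ce[i],.029).round(4))
# trays: bluish
hsv=cv2.cvtColor(im,cv2.COLOR_RGB2HSV)
d=im[:,:,2].astype(int)-im[:,:,0]
m=((d>12)*255).astype(np.uint8); m[:,:290]=0;m[:,425:]=0;m[:145]=0;m[230:]=0
m[hsv[:,:,1]>150]=0
m=cv2.morphologyEx(m,cv2.MORPH_CLOSE,np.ones((9,9)))
for k in cv2.findContours(m,0,2)[0]:
    if cv2.contourArea(k)<300: continue
    p=np.array([ray(c,q[0],.006)[:2] for q in k],dtype=np.float32)
    r=cv2.minAreaRect(p*1000); print("tray",r,cv2.boxPoints(r).round(0).tolist(), cv2.boundingRect(k))
E
```

```text
bright [339 160  11  10  84] [344.3 164.9] [0.6028 0.0272 0.029 ]
bright [311 167  11  10  88] [316.3 171.4] [0.5973 0.1113 0.029 ]
bright [337 205  11  11  90] [341.8 210. ] [0.468  0.0603 0.029 ]
tray ((465.7617492675781, -29.6112060546875), (96.18743896484375, 288.75347900390625), 2.078359365463257) [[412.0, 113.0], [423.0, -176.0], [519.0, -172.0], [509.0, 116.0]] (322, 184, 99, 40)
tray ((593.2735595703125, 25.39056396484375), (280.4613037109375, 82.71957397460938), 89.20314025878906) [[550.0, -114.0], [633.0, -115.0], [637.0, 165.0], [554.0, 166.0]] (298, 152, 95, 34)
```

View pics/crop_t.png

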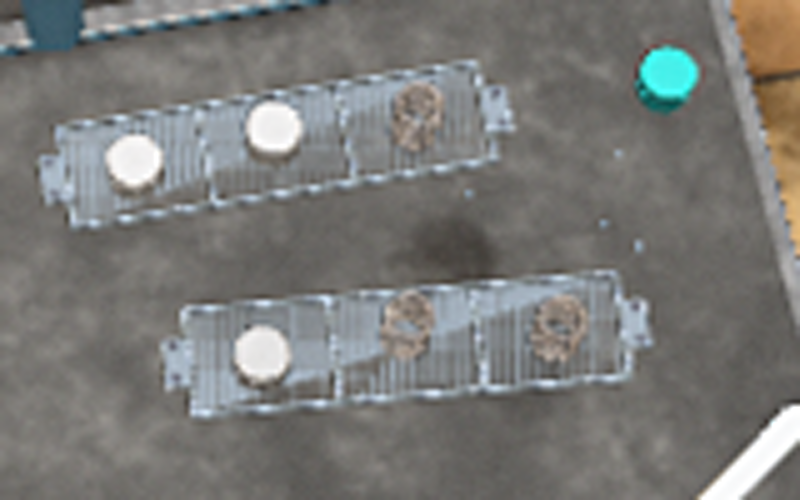

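View pics/crop_s.png

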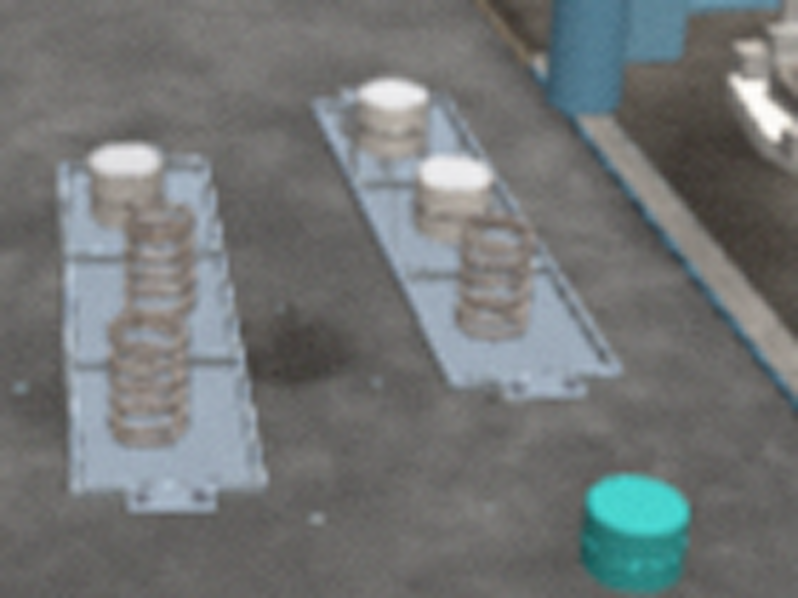

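The crops confirm the strays: the spring at the right end of the far tray and the tappet at the left end of the near tray. Next I'll work out tray frames and spring positions.

```bash
cat >> h.py <<'E'
def T(c,p,z): return ray(c,((p[0]+.5)/5-.5+290,(p[1]+.5)/5-.5+140),z)
def S(c,p,z): return ray(c,((p[0]+.5)/5.7-.5+290,(p[1]+.5)/5.7-.5+180),z)
E
python3 - <<'E'
from h import *
c=optics.camera("top"); s=optics.camera("side")
for n,co in dict(far=[(57,127),(475,62),(497,157),(72,226)],near=[(182,308),(617,271),(632,378),(192,415)]).items():
    P=np.array([T(c,p,.006)[:2] for p in co]); 
    ce=P.mean(0); y=(P[0]+P[3]-P[1]-P[2])/2; L=np.linalg.norm(y); y/=L; W=np.linalg.norm((P[0]+P[1]-P[2]-P[3])/2)
    print(n,P.round(3).tolist(),ce.round(4),"len",L.round(4),"w",W.round(4),"yaw deg",np.degrees(np.arctan2(-y[0],y[1])).round(2),"comps(+84,0,-84)",[(ce+k*y).round(4).tolist() for k in(.084,0,-.084)])
for n,co in dict(far=[(313,100),(452,98),(622,372),(450,387)],near=[(60,162),(207,157),(267,487),(72,492)]).items():
    P=np.array([S(s,p,.006)[:2] for p in co]); print("side",n,P.round(3).tolist(),P.mean(0).round(4))
for n,p in dict(fs=(418,101),nsm=(409,308),nsr=(560,313),ft1=(134,160),ft2=(274,128),nt=(262,352)).items():
    print("top",n,T(c,p,.047 if 's' in n else .029).round(4))
for n,z,p in [("fs top",.047,(497,228)),("fs base",.003,(493,325)),("nsm top",.047,(160,215)),("nsr top",.047,(148,325)),("nsr base",.003,(148,432)),("nt top",.029,(126,161)),("ft2",.029,(455,174)),("ft1",.029,(393,97))]:
    print("side",n,S(s,p,z).round(4))
for n,cc,p in[("turq",c,(423.8,154)),("wrench head",c,(450,263)),("feeler",c,(438,235))]: print(n,ray(cc,p,.02).round(3))
E
```

```text
far [[0.635, 0.151], [0.632, -0.102], [0.569, -0.102], [0.571, 0.153]] [0.6018 0.0251] len 0.2536 w 0.0628 yaw deg -0.56 comps(+84,0,-84) [[0.6026, 0.1091], [0.6018, 0.0251], [0.6009, -0.0589]]
near [[0.51, 0.098], [0.487, -0.155], [0.422, -0.149], [0.445, 0.104]] [ 0.466  -0.0253] len 0.2543 w 0.0653 yaw deg -5.21 comps(+84,0,-84) [[0.4736, 0.0584], [0.466, -0.0253], [0.4584, -0.1089]]
side far [[0.571, 0.159], [0.638, 0.151], [0.632, -0.101], [0.566, -0.102]] [0.6014 0.0271]
side near [[0.443, 0.108], [0.51, 0.104], [0.486, -0.155], [0.42, -0.148]] [ 0.4649 -0.0226]
top fs [ 0.5961 -0.0558  0.047 ]
top nsm [ 0.4732 -0.0249  0.047 ]
top nsr [ 0.4551 -0.108   0.047 ]
top ft1 [0.5965 0.111  0.029 ]
top ft2 [0.6017 0.0272 0.029 ]
top nt [0.4681 0.0599 0.029 ]
side fs top [ 0.5938 -0.0572  0.047 ]
side fs base [ 0.596  -0.0552  0.003 ]
side nsm top [ 0.4684 -0.0281  0.047 ]
side nsr top [ 0.4518 -0.1103  0.047 ]
side nsr base [ 0.4517 -0.1107  0.003 ]
side nt top [0.4667 0.058  0.029 ]
side ft2 [0.602  0.0257 0.029 ]
side ft1 [0.5958 0.1068 0.029 ]
turq [ 0.599 -0.212  0.02 ]
wrench head [ 0.266 -0.206  0.02 ]
feeler [ 0.35  -0.193  0.02 ]
```

Top and side agree within 3 mm:
- **Stray spring:** about (0.5955, -0.056).
- **Stray tappet:** about (0.4675, 0.0595).
- **Tray sizes:** match the description.

I'll close the fingers across the trays (tool y near world x). The plan is to park the tappet, move the spring, then place the tappet.

Call:
{"fn": "jog_arm", "kwargs": {"dr": [[0, 0, -1], [0, 0, -1], [0, 0, -1], [0, 0, -1], [0, 0, -1], [0, 0, -1], [0, 0, -1], [0, 0, -1], [0, 0, -1], [0, 0, -1]], "translation": [[1, 0, 0], [1, 0, 0], [1, 0, 0], [1, 0, 0], [1, 0, 0], [1, 0, 0], [1, 0, 0], [1, 0, 0], [1, 0, 0], [1, 0, 0]], "jaw": [1, 1, 1, 1, 1, 1, 1, 1, 1, 1], "squeeze": 40}}

```text
clock: 1.3
position: [0.4477, -0.3937, 0.2313]
ee_rot: [0.84, 0.543, -0.0, 0.0]
ft_force: [0.6, -0.5, 0.3]
grip_width: 1.0
grasp_force: 0.0
```

Call:
{"fn": "jog_arm", "kwargs": {"dr": [[0, 0, -1], [0, 0, -1], [0, 0, -1], [0, 0, -1], [0, 0, -1], [0, 0, -0.5], [0, 0, 0], [0, 0, 0], [0, 0, 0], [0, 0, 0]], "translation": [[1, 0, 0], [1, 0, 0], [1, 0, 0], [1, 0, 0], [1, 0, 0], [1, 0, 0], [1, 0, 0], [1, 0, 0], [1, 0, 0], [1, 0, 0]], "jaw": [1, 1, 1, 1, 1, 1, 1, 1, 1, 1]}}

```text
clock: 2.3
position: [0.488, -0.1496, 0.2314]
ee_rot: [0.722, 0.692, -0.0, 0.0]
ft_force: [-0.3, 0.2, -0.0]
grip_width: 1.001
grasp_force: 0.0
```

```bash
cat > go.py <<'E'
import sys
from h import *
from scipy.spatial.transform import Rotation as Ro
o=manip.get_obs(); M=Ro.from_quat(o["ee_rot"]).as_matrix()
print("t",o["clock"],"p",o["position"].round(4),"theta",np.degrees(np.arctan2(M[1,0],M[0,0])).round(2),"down",M[:,2].round(4),"f",o["ft_force"].round(1),"w",round(o["grip_width"],3),"g",round(o["grasp_force"],1))
for a in sys.argv[1:]:
    g=np.array(eval(a)); print(a,"units",((M.T@(g-o["position"]))/.025).round(2))
E
python3 go.py "(.4675,.0595,.12)" "(.4675,.0595,.011)"
```

```text
t 2.3 p [ 0.488  -0.1496  0.2314] theta 87.54 down [ 0.e+00 -5.e-04 -1.e+00] f [-0.3  0.2 -0. ] w 1.001 g 0.0
(.4675,.0595,.12) units [ 8.32 -1.18  4.45]
(.4675,.0595,.011) units [ 8.33 -1.18  8.81]
```

Call:
{"fn": "jog_arm", "kwargs": {"dr": [[0, 0, 0], [0, 0, 0], [0, 0, 0], [0, 0, 0], [0, 0, 0], [0, 0, 0], [0, 0, 0], [0, 0, 0], [0, 0, 0], [0, 0, 0]], "translation": [[1, -0.15, 0], [1, -0.15, 0], [1, -0.15, 0.5], [1, -0.15, 0.5], [1, -0.15, 0.7], [1, -0.15, 0.7], [1, -0.15, 0.7], [0.8, -0.1, 0.7], [0.4, 0, 0.6], [0, 0, 0]], "jaw": [1, 1, 1, 1, 1, 1, 1, 1, 1, 1]}}

```text
clock: 3.3
position: [0.4669, 0.0564, 0.1198]
ee_rot: [0.721, 0.693, -0.001, -0.001]
ft_force: [0.1, -0.2, -0.2]
grip_width: 1.001
grasp_force: 0.0
```

```bash
python3 go.py "(.4675,.0595,.011)"
python3 - <<'E'
from h import *
t=optics.camera("top");s=optics.camera("side")
a=cv2.resize(t["color"][140:260,290:450],(560,420),interpolation=3); b=cv2.resize(s["color"][140:300,250:400],(240*1,256),interpolation=3)
b=cv2.copyMakeBorder(b,0,420-256,0,0,0)
cv2.imwrite("pics/a1.png",np.hstack([a,b])[:,:,::-1])
E
```

```text
t 3.3 p [0.4669 0.0564 0.1198] theta 87.69 down [-0.0027 -0.     -1.    ] f [ 0.1 -0.2 -0.2] w 1.001 g 0.0
(.4675,.0595,.011) units [0.13 0.03 4.35]
```

View pics/a1.png

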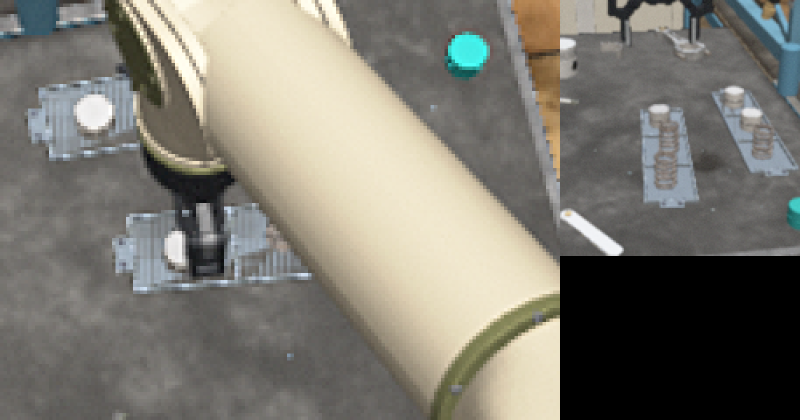

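The gripper is over the near-tray tappet (crop ~(180,250)), with its neighbours clear. I'll descend and grip.

Call:
{"fn": "jog_arm", "kwargs": {"dr": [[0, 0, 0], [0, 0, 0], [0, 0, 0], [0, 0, 0], [0, 0, 0], [0, 0, 0], [0, 0, 0], [0, 0, 0], [0, 0, 0], [0, 0, 0]], "translation": [[0.1, 0, 0.8], [0, 0, 0.8], [0, 0, 0.8], [0, 0, 0.8], [0, 0, 0.6], [0, 0, 0.3], [0, 0, 0.2], [0, 0, 0], [0, 0, 0], [0, 0, 0]], "jaw": [1, 1, 1, 1, 1, 1, 1, 1, 0.7, 0.6]}}

```text
clock: 4.4
position: [0.4693, 0.0571, 0.0144]
ee_rot: [0.722, 0.691, 0.0, 0.0]
ft_force: [1.2, 0.4, 0.4]
grip_width: 0.692
grasp_force: 0.0
```

Call:
{"fn": "jog_arm", "kwargs": {"dr": [[0, 0, 0], [0, 0, 0], [0, 0, 0], [0, 0, 0], [0, 0, 0], [0, 0, 0]], "translation": [[0, 0, 0], [0, 0, 0], [0, 0, 0], [0, 0, 0], [0, 0, 0], [0, 0, 0]], "jaw": [0.5, 0.4, 0.3, 0.2, 0.2, 0.2]}}

```text
clock: 5.0
position: [0.469, 0.057, 0.0143]
ee_rot: [0.722, 0.691, -0.0, 0.0]
ft_force: [-2.1, -0.1, 5.7]
grip_width: 0.362
grasp_force: 39.2
```

```bash
python3 go.py "(.4675,.0595,.011)" "(.50,.29,.011)"
```

```text
t 5.0 p [0.469  0.057  0.0143] theta 87.48 down [ 3.e-04 -4.e-04 -1.e+00] f [-2.1 -0.1  5.7] w 0.362 g 39.2
(.4675,.0595,.011) units [ 0.1  -0.06  0.13]
(.50,.29,.011) units [9.36 0.83 0.13]
```

Call:
{"fn": "jog_arm", "kwargs": {"dr": [[0, 0, 0], [0, 0, 0], [0, 0, 0], [0, 0, 0], [0, 0, 0], [0, 0, 0], [0, 0, 0], [0, 0, 0], [0, 0, 0], [0, 0, 0]], "translation": [[0, 0, -0.3], [0, 0, -0.6], [0, 0, -0.8], [0, 0, -0.8], [0.5, 0, -0.5], [0.8, 0.1, 0], [0.8, 0.1, 0], [0.8, 0.1, 0], [0.8, 0.1, 0], [0.8, 0.1, 0]], "jaw": [0.2, 0.2, 0.2, 0.2, 0.2, 0.2, 0.2, 0.2, 0.2, 0.2]}}

```text
clock: 6.0
position: [0.4862, 0.1707, 0.0894]
ee_rot: [0.722, 0.692, 0.0, 0.0]
ft_force: [0.2, -0.6, -1.7]
grip_width: 0.363
grasp_force: 40.0
```

Call:
{"fn": "jog_arm", "kwargs": {"dr": [[0, 0, 0], [0, 0, 0], [0, 0, 0], [0, 0, 0], [0, 0, 0], [0, 0, 0], [0, 0, 0], [0, 0, 0]], "translation": [[0.8, 0.1, 0], [0.8, 0.1, 0], [0.8, 0.1, 0], [0.8, 0, 0], [0.8, 0, 0], [0.6, 0, 0], [0.3, 0, 0], [0, 0, 0]], "jaw": [0.2, 0.2, 0.2, 0.2, 0.2, 0.2, 0.2, 0.2]}}

```text
clock: 6.8
position: [0.4987, 0.2921, 0.089]
ee_rot: [0.722, 0.692, 0.0, -0.0]
ft_force: [0.3, 0.8, -0.7]
grip_width: 0.363
grasp_force: 40.0
```

```bash
python3 go.py "(.50,.29,.012)"
python3 - <<'E'
from h import *
s=optics.camera("side"); t=optics.camera("top")
for c in (s,t): print(proj(c,(.5,.29,.03)))
a=cv2.resize(s["color"][130:290,180:420],(600,400),interpolation=3)
cv2.imwrite("pics/a2.png",a[:,:,::-1])
E
```

```text
t 6.8 p [0.4987 0.2921 0.089 ] theta 87.57 down [-1.e-04  5.e-04 -1.e+00] f [ 0.3  0.8 -0.7] w 0.363 g 40.0
(.50,.29,.012) units [-0.08  0.06  3.08]
[312.3585252  173.56000297]
[259.97366899 213.13494864]
```

View pics/a2.png

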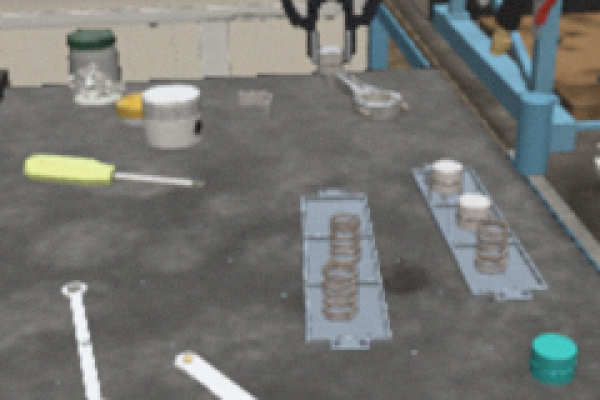

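The tappet is held upright (crop (330,55)), the other parts are undisturbed, and the park spot at (330,109) is clear. I'll lower it there.

Call:
{"fn": "jog_arm", "kwargs": {"dr": [[0, 0, 0], [0, 0, 0], [0, 0, 0], [0, 0, 0], [0, 0, 0], [0, 0, 0], [0, 0, 0], [0, 0, 0]], "translation": [[0, 0, 0.7], [0, 0, 0.8], [0, 0, 0.7], [0, 0, 0.4], [0, 0, 0.2], [0, 0, 0.1], [0, 0, 0.1], [0, 0, 0]], "jaw": [0.2, 0.2, 0.2, 0.2, 0.2, 0.2, 0.2, 0.2]}}

```text
clock: 7.7
position: [0.4993, 0.291, 0.014]
ee_rot: [0.722, 0.691, 0.0, 0.0]
ft_force: [-0.5, 0.2, -1.4]
grip_width: 0.361
grasp_force: 40.0
```

```bash
python3 go.py "(.50,.29,.012)"
```

```text
t 7.7 p [0.4993 0.291  0.014 ] theta 87.48 down [ 5.e-04  1.e-04 -1.e+00] f [-0.5  0.2 -1.4] w 0.361 g 40.0
(.50,.29,.012) units [-0.04  0.03  0.08]
```

Call:
{"fn": "jog_arm", "kwargs": {"dr": [[0, 0, 0], [0, 0, 0], [0, 0, 0]], "translation": [[0, 0, 0.06], [0, 0, 0.04], [0, 0, 0]], "jaw": [0.2, 0.2, 0.2]}}

```text
clock: 8.0
position: [0.4993, 0.291, 0.0114]
ee_rot: [0.722, 0.691, 0.0, 0.0]
ft_force: [0.4, -0.3, -1.1]
grip_width: 0.365
grasp_force: 40.0
```

Call:
{"fn": "jog_arm", "kwargs": {"dr": [[0, 0, 0], [0, 0, 0], [0, 0, 0]], "translation": [[0, 0, 0.03], [0, 0, 0.02], [0, 0, 0]], "jaw": [0.2, 0.2, 0.2]}}

```text
clock: 8.3
position: [0.4993, 0.291, 0.0113]
ee_rot: [0.722, 0.691, 0.0, 0.0]
ft_force: [-4.9, -3.9, 12.8]
grip_width: 0.361
grasp_force: 41.3
```

Contact. Release, lift, and head to the spring.

Call:
{"fn": "jog_arm", "kwargs": {"dr": [[0, 0, 0], [0, 0, 0], [0, 0, 0], [0, 0, 0], [0, 0, 0], [0, 0, 0], [0, 0, 0], [0, 0, 0], [0, 0, 0], [0, 0, 0]], "translation": [[0, 0, -0.03], [0, 0, 0], [0, 0, 0], [0, 0, 0], [0, 0, -0.6], [0, 0, -1], [0, 0, -1], [0, 0, -1], [0, 0, -0.8], [-0.6, 0, 0]], "jaw": [0.2, 0.5, 0.8, 1, 1, 1, 1, 1, 1, 1]}}

```text
clock: 9.3
position: [0.4992, 0.2788, 0.1249]
ee_rot: [0.721, 0.692, 0.003, 0.0]
ft_force: [-0.1, -0.2, 0.4]
grip_width: 0.999
grasp_force: 0.0
```

```bash
python3 go.py "(.5955,-.056,.12)"
```

```text
t 9.3 p [0.4992 0.2788 0.1249] theta 87.65 down [ 0.0048  0.0037 -1.    ] f [-0.1 -0.2  0.4] w 0.999 g 0.0
(.5955,-.056,.12) units [-13.22   4.4    0.16]
```

Call:
{"fn": "jog_arm", "kwargs": {"dr": [[0, 0, 0], [0, 0, 0], [0, 0, 0], [0, 0, 0], [0, 0, 0], [0, 0, 0], [0, 0, 0], [0, 0, 0], [0, 0, 0], [0, 0, 0]], "translation": [[-1, 0.3, 0], [-1, 0.3, 0], [-1, 0.3, 0], [-1, 0.3, 0], [-1, 0.3, 0], [-1, 0.3, 0], [-1, 0.3, 0], [-1, 0.3, 0], [-1, 0.3, 0], [-1, 0.3, 0]], "jaw": [1, 1, 1, 1, 1, 1, 1, 1, 1, 1]}}

```text
clock: 10.3
position: [0.5621, 0.0212, 0.121]
ee_rot: [0.723, 0.691, -0.0, 0.0]
ft_force: [0.2, -0.2, 0.3]
grip_width: 1.002
grasp_force: 0.0
```

Call:
{"fn": "jog_arm", "kwargs": {"dr": [[0, 0, 0], [0, 0, 0], [0, 0, 0], [0, 0, 0], [0, 0, 0], [0, 0, 0]], "translation": [[-1, 0.4, 0], [-1, 0.4, 0], [-0.7, 0.4, 0], [-0.4, 0.2, 0], [0, 0, 0], [0, 0, 0]], "jaw": [1, 1, 1, 1, 1, 1]}}

```text
clock: 10.9
position: [0.5937, -0.0547, 0.1207]
ee_rot: [0.722, 0.692, 0.0, -0.0]
ft_force: [-0.7, 0.2, -0.4]
grip_width: 0.999
grasp_force: 0.0
```

```bash
python3 go.py "(.5955,-.056,.014)"
```

```text
t 10.9 p [ 0.5937 -0.0547  0.1207] theta 87.55 down [-2.e-04  8.e-04 -1.e+00] f [-0.7  0.2 -0.4] w 0.999 g 0.0
(.5955,-.056,.014) units [-0.05  0.07  4.27]
```

Call:
{"fn": "jog_arm", "kwargs": {"dr": [[0, 0, 0], [0, 0, 0], [0, 0, 0], [0, 0, 0], [0, 0, 0], [0, 0, 0], [0, 0, 0], [0, 0, 0], [0, 0, 0], [0, 0, 0]], "translation": [[0, 0.07, 0.8], [0, 0, 0.8], [0, 0, 0.8], [0, 0, 0.8], [0, 0, 0.6], [0, 0, 0.3], [0, 0, 0.1], [0, 0, 0], [0, 0, 0], [0, 0, 0]], "jaw": [1, 1, 1, 1, 1, 1, 1, 0.8, 0.7, 0.6]}}

```text
clock: 11.9
position: [0.5962, -0.0562, 0.0166]
ee_rot: [0.722, 0.691, 0.0, 0.001]
ft_force: [0.3, -0.3, 0.1]
grip_width: 0.603
grasp_force: 0.0
```

Call:
{"fn": "jog_arm", "kwargs": {"dr": [[0, 0, 0], [0, 0, 0], [0, 0, 0], [0, 0, 0], [0, 0, 0], [0, 0, 0]], "translation": [[0, 0, 0], [0, 0, 0], [0, 0, 0], [0, 0, 0], [0, 0, 0], [0, 0, 0]], "jaw": [0.5, 0.4, 0.3, 0.2, 0.15, 0.15]}}

```text
clock: 12.5
position: [0.5959, -0.0562, 0.0162]
ee_rot: [0.722, 0.691, 0.0, 0.0]
ft_force: [-1.3, -1.0, 5.7]
grip_width: 0.325
grasp_force: 39.4
```

Call:
{"fn": "jog_arm", "kwargs": {"dr": [[0, 0, 0], [0, 0, 0], [0, 0, 0], [0, 0, 0], [0, 0, 0], [0, 0, 0], [0, 0, 0]], "translation": [[0, 0, 0], [0, 0, -0.4], [0, 0, -0.8], [0, 0, -0.9], [0, 0, -0.9], [0, 0, -0.8], [0, 0, -0.2]], "jaw": [0.15, 0.15, 0.15, 0.15, 0.15, 0.15, 0.15]}}

```text
clock: 13.2
position: [0.5969, -0.056, 0.1184]
ee_rot: [0.722, 0.691, 0.001, 0.001]
ft_force: [1.1, 0.0, -0.7]
grip_width: 0.322
grasp_force: 39.4
```

```bash
python3 go.py "(.470,.059,.115)"
python3 - <<'E'
from h import *
s=optics.camera("side")
a=cv2.resize(s["color"][130:290,180:420],(600,400),interpolation=3)
cv2.imwrite("pics/a3.png",a[:,:,::-1])
E
```

```text
t 13.2 p [ 0.5969 -0.056   0.1184] theta 87.49 down [ 3.5e-03 -4.0e-04 -1.0e+00] f [ 1.1  0.  -0.7] w 0.322 g 39.4
(.470,.059,.115) units [ 4.37 -5.27  0.12]
```

View pics/a3.png

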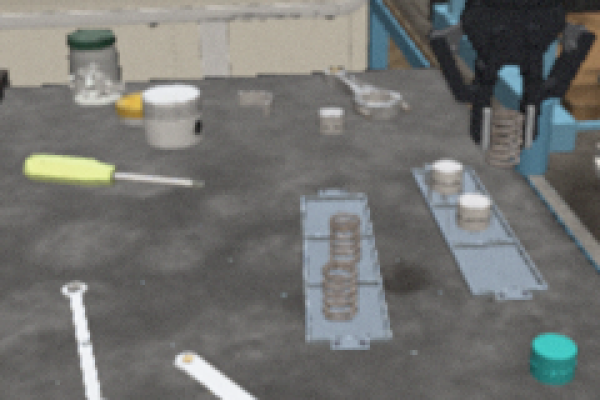

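The spring is held upright (crop (505,135)) and the tappet stands parked at (331,121). Now to the near tray's left compartment.

Call:
{"fn": "jog_arm", "kwargs": {"dr": [[0, 0, 0], [0, 0, 0], [0, 0, 0], [0, 0, 0], [0, 0, 0], [0, 0, 0], [0, 0, 0], [0, 0, 0], [0, 0, 0]], "translation": [[0.3, -0.4, 0], [0.6, -0.7, 0], [0.7, -0.8, 0], [0.7, -0.8, 0], [0.7, -0.8, 0], [0.7, -0.8, 0], [0.5, -0.6, 0], [0.2, -0.35, 0], [0, 0, 0]], "jaw": [0.15, 0.15, 0.15, 0.15, 0.15, 0.15, 0.15, 0.15, 0.15]}}

```text
clock: 14.15
position: [0.4679, 0.06, 0.1151]
ee_rot: [0.722, 0.692, -0.001, -0.0]
ft_force: [-0.4, -0.3, -1.8]
grip_width: 0.325
grasp_force: 39.5
```

```bash
python3 go.py "(.470,.059,.0162)"
```

```text
t 14.15 p [0.4679 0.06   0.1151] theta 87.57 down [-1.2e-03 -7.0e-04 -1.0e+00] f [-0.4 -0.3 -1.8] w 0.325 g 39.5
(.470,.059,.0162) units [-0.03  0.09  3.96]
```

Call:
{"fn": "jog_arm", "kwargs": {"dr": [[0, 0, 0], [0, 0, 0], [0, 0, 0], [0, 0, 0], [0, 0, 0], [0, 0, 0], [0, 0, 0], [0, 0, 0], [0, 0, 0]], "translation": [[0, 0.1, 0.6], [0, 0, 0.8], [0, 0, 0.8], [0, 0, 0.8], [0, 0, 0.5], [0, 0, 0.25], [0, 0, 0.1], [0, 0, 0.05], [0, 0, 0]], "jaw": [0.15, 0.15, 0.15, 0.15, 0.15, 0.15, 0.15, 0.15, 0.15]}}

```text
clock: 15.05
position: [0.4724, 0.0594, 0.0188]
ee_rot: [0.722, 0.691, 0.0, 0.0]
ft_force: [-0.1, -0.4, -1.1]
grip_width: 0.323
grasp_force: 39.5
```

Call:
{"fn": "jog_arm", "kwargs": {"dr": [[0, 0, 0], [0, 0, 0], [0, 0, 0]], "translation": [[0, 0, 0.06], [0, 0, 0.04], [0, 0, 0]], "jaw": [0.15, 0.15, 0.15]}}

```text
clock: 15.35
position: [0.4723, 0.0594, 0.0161]
ee_rot: [0.722, 0.691, 0.0, 0.0]
ft_force: [0.4, -0.4, 1.8]
grip_width: 0.324
grasp_force: 39.6
```

Floor contact. Release and go back for the tappet.

Call:
{"fn": "jog_arm", "kwargs": {"dr": [[0, 0, 0], [0, 0, 0], [0, 0, 0], [0, 0, 0], [0, 0, 0], [0, 0, 0], [0, 0, 0], [0, 0, 0], [0, 0, 0], [0, 0, 0]], "translation": [[0, 0, 0], [0, 0, 0], [0, 0, 0], [0, 0, -0.4], [0, 0, -0.9], [0, 0, -1], [0, 0, -1], [0, 0, -0.8], [0.4, 0, 0], [0.9, 0, 0]], "jaw": [0.4, 0.7, 1, 1, 1, 1, 1, 1, 1, 1]}}

```text
clock: 16.35
position: [0.4738, 0.0909, 0.1189]
ee_rot: [0.724, 0.69, 0.0, 0.001]
ft_force: [0.5, -0.1, 0.3]
grip_width: 1.001
grasp_force: 0.0
```

```bash
python3 go.py "(.4993,.291,.08)"
```

```text
t 16.35 p [0.4738 0.0909 0.1189] theta 87.3 down [ 0.0014 -0.0011 -1.    ] f [ 0.5 -0.1  0.3] w 1.001 g 0.0
(.4993,.291,.08) units [8.05 0.64 1.55]
```

Call:
{"fn": "jog_arm", "kwargs": {"dr": [[0, 0, 0], [0, 0, 0], [0, 0, 0], [0, 0, 0], [0, 0, 0], [0, 0, 0], [0, 0, 0], [0, 0, 0], [0, 0, 0], [0, 0, 0]], "translation": [[1, 0.1, 0], [1, 0.1, 0], [1, 0.1, 0], [1, 0.1, 0], [1, 0.1, 0], [1, 0.1, 0.3], [1, 0, 0.4], [0.7, 0, 0.5], [0.25, 0, 0.3], [0, 0, 0]], "jaw": [1, 1, 1, 1, 1, 1, 1, 1, 1, 1]}}

```text
clock: 17.35
position: [0.4958, 0.2903, 0.0795]
ee_rot: [0.722, 0.692, -0.001, -0.001]
ft_force: [-0.6, -1.6, -0.1]
grip_width: 1.001
grasp_force: 0.0
```

```bash
python3 go.py "(.4993,.291,.011)"
python3 - <<'E'
from h import *
s=optics.camera("side"); t=optics.camera("top")
a=cv2.resize(s["color"][130:290,180:420],(480,320),interpolation=3)
b=cv2.resize(t["color"][140:260,225:345],(320,320),interpolation=3)
cv2.imwrite("pics/a4.png",np.hstack([a,b])[:,:,::-1])
E
```

```text
t 17.35 p [0.4958 0.2903 0.0795] theta 87.58 down [-2.4e-03 -6.0e-04 -1.0e+00] f [-0.6 -1.6 -0.1] w 1.001 g 0.0
(.4993,.291,.011) units [0.04 0.14 2.74]
```

View pics/a4.png

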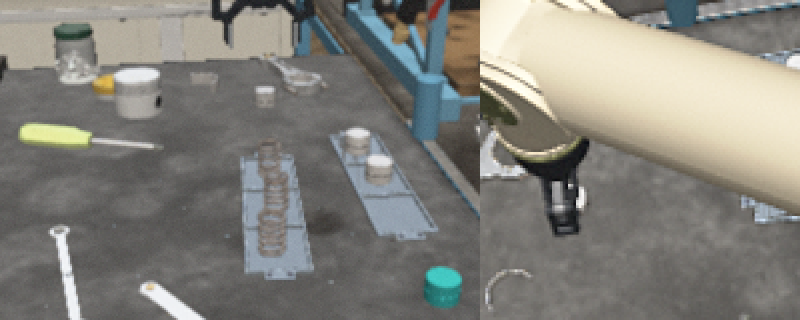

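All three springs now stand in the near tray, and the tappet is still upright at crop (264,97). I'll pick it up.

Call:
{"fn": "jog_arm", "kwargs": {"dr": [[0, 0, 0], [0, 0, 0], [0, 0, 0], [0, 0, 0], [0, 0, 0], [0, 0, 0], [0, 0, 0], [0, 0, 0], [0, 0, 0], [0, 0, 0]], "translation": [[0, 0.1, 0.6], [0, 0, 0.8], [0, 0, 0.7], [0, 0, 0.4], [0, 0, 0.2], [0, 0, 0.1], [0, 0, 0], [0, 0, 0], [0, 0, 0], [0, 0, 0]], "jaw": [1, 1, 1, 1, 1, 1, 1, 0.7, 0.5, 0.4]}}

```text
clock: 18.45
position: [0.4998, 0.2898, 0.0112]
ee_rot: [0.722, 0.691, 0.0, 0.0]
ft_force: [0.8, 0.5, 0.1]
grip_width: 0.515
grasp_force: 0.0
```

Call:
{"fn": "jog_arm", "kwargs": {"dr": [[0, 0, 0], [0, 0, 0], [0, 0, 0], [0, 0, 0], [0, 0, 0], [0, 0, 0]], "translation": [[0, 0, 0], [0, 0, 0], [0, 0, 0], [0, 0, 0], [0, 0, 0], [0, 0, 0]], "jaw": [0.3, 0.2, 0.2, 0.2, 0.2, 0.2]}}

```text
clock: 19.05
position: [0.4998, 0.2898, 0.0113]
ee_rot: [0.722, 0.691, 0.0, 0.0]
ft_force: [-0.8, -0.4, 4.6]
grip_width: 0.36
grasp_force: 39.8
```

Call:
{"fn": "jog_arm", "kwargs": {"dr": [[0, 0, 0], [0, 0, 0], [0, 0, 0], [0, 0, 0], [0, 0, 0], [0, 0, 0], [0, 0, 0]], "translation": [[0, 0, -0.4], [0, 0, -0.8], [0, 0, -0.9], [0, 0, -0.9], [0, 0, -0.8], [0, 0, -0.4], [0, 0, 0]], "jaw": [0.2, 0.2, 0.2, 0.2, 0.2, 0.2, 0.2]}}

```text
clock: 19.75
position: [0.5001, 0.2901, 0.1171]
ee_rot: [0.722, 0.691, 0.001, 0.0]
ft_force: [-0.3, -0.0, -0.6]
grip_width: 0.359
grasp_force: 39.9
```

```bash
python3 go.py "(.5975,-.058,.115)"
```

```text
t 19.75 p [0.5001 0.2901 0.1171] theta 87.48 down [ 2.1e-03  8.0e-04 -1.0e+00] f [-0.3 -0.  -0.6] w 0.359 g 39.9
(.5975,-.058,.115) units [-13.74   4.5    0.08]
```

Call:
{"fn": "jog_arm", "kwargs": {"dr": [[0, 0, 0], [0, 0, 0], [0, 0, 0], [0, 0, 0], [0, 0, 0], [0, 0, 0], [0, 0, 0], [0, 0, 0], [0, 0, 0], [0, 0, 0]], "translation": [[-0.4, 0.2, 0], [-0.8, 0.3, 0], [-0.9, 0.3, 0], [-0.9, 0.3, 0], [-0.9, 0.3, 0], [-0.9, 0.3, 0], [-0.9, 0.3, 0], [-0.9, 0.3, 0], [-0.9, 0.3, 0], [-0.9, 0.3, 0]], "jaw": [0.2, 0.2, 0.2, 0.2, 0.2, 0.2, 0.2, 0.2, 0.2, 0.2]}}

```text
clock: 20.75
position: [0.5623, 0.0745, 0.1144]
ee_rot: [0.723, 0.691, -0.001, -0.001]
ft_force: [-0.5, 0.1, -1.7]
grip_width: 0.364
grasp_force: 39.9
```

Call:
{"fn": "jog_arm", "kwargs": {"dr": [[0, 0, 0], [0, 0, 0], [0, 0, 0], [0, 0, 0], [0, 0, 0], [0, 0, 0], [0, 0, 0], [0, 0, 0]], "translation": [[-0.9, 0.3, 0], [-0.9, 0.3, 0], [-0.9, 0.3, 0], [-0.9, 0.3, 0], [-0.9, 0.2, 0], [-0.6, 0.2, 0], [-0.2, 0, 0], [0, 0, 0]], "jaw": [0.2, 0.2, 0.2, 0.2, 0.2, 0.2, 0.2, 0.2]}}

```text
clock: 21.55
position: [0.5965, -0.0579, 0.1152]
ee_rot: [0.723, 0.691, -0.0, -0.0]
ft_force: [0.3, 0.4, -0.6]
grip_width: 0.357
grasp_force: 39.9
```

```bash
python3 go.py "(.5975,-.058,.0145)"
```

```text
t 21.55 p [ 0.5965 -0.0579  0.1152] theta 87.44 down [-1.e-03  2.e-04 -1.e+00] f [ 0.3  0.4 -0.6] w 0.357 g 39.9
(.5975,-.058,.0145) units [-0.    0.04  4.03]
```

Call:
{"fn": "jog_arm", "kwargs": {"dr": [[0, 0, 0], [0, 0, 0], [0, 0, 0], [0, 0, 0], [0, 0, 0], [0, 0, 0], [0, 0, 0], [0, 0, 0], [0, 0, 0]], "translation": [[0, 0.05, 0.6], [0, 0, 0.8], [0, 0, 0.8], [0, 0, 0.8], [0, 0, 0.5], [0, 0, 0.3], [0, 0, 0.1], [0, 0, 0.05], [0, 0, 0]], "jaw": [0.2, 0.2, 0.2, 0.2, 0.2, 0.2, 0.2, 0.2, 0.2]}}

```text
clock: 22.45
position: [0.5986, -0.0574, 0.0176]
ee_rot: [0.722, 0.691, 0.0, 0.0]
ft_force: [-0.3, -0.7, -0.5]
grip_width: 0.362
grasp_force: 39.9
```

Call:
{"fn": "jog_arm", "kwargs": {"dr": [[0, 0, 0], [0, 0, 0]], "translation": [[0, 0, 0.04], [0, 0, 0]], "jaw": [0.2, 0.2]}}

```text
clock: 22.65
position: [0.5984, -0.0576, 0.0165]
ee_rot: [0.722, 0.691, 0.0, 0.0]
ft_force: [0.3, 0.2, -0.7]
grip_width: 0.367
grasp_force: 39.9
```

Call:
{"fn": "jog_arm", "kwargs": {"dr": [[0, 0, 0], [0, 0, 0], [0, 0, 0]], "translation": [[0, 0, 0.06], [0, 0, 0.03], [0, 0, 0]], "jaw": [0.2, 0.2, 0.2]}}

```text
clock: 22.95
position: [0.5984, -0.0575, 0.0143]
ee_rot: [0.722, 0.691, 0.0, 0.0]
ft_force: [-0.9, -0.5, 4.6]
grip_width: 0.362
grasp_force: 40.4
```

Contact. Release, lift and retreat to the right.

Call:
{"fn": "jog_arm", "kwargs": {"dr": [[0, 0, 0], [0, 0, 0], [0, 0, 0], [0, 0, 0], [0, 0, 0], [0, 0, 0], [0, 0, 0], [0, 0, 0], [0, 0, 0], [0, 0, 0]], "translation": [[0, 0, 0], [0, 0, 0], [0, 0, 0], [0, 0, -0.4], [0, 0, -0.9], [0, 0, -1], [0, 0, -1], [0, 0, -1], [0, 0, -1], [0, 0, -1]], "jaw": [0.4, 0.7, 1, 1, 1, 1, 1, 1, 1, 1]}}

```text
clock: 23.95
position: [0.5981, -0.0574, 0.1732]
ee_rot: [0.722, 0.692, 0.0, 0.0]
ft_force: [-0.4, -0.0, -0.1]
grip_width: 1.001
grasp_force: 0.0
```

Call:
{"fn": "jog_arm", "kwargs": {"dr": [[0, 0, 0], [0, 0, 0], [0, 0, 0], [0, 0, 0], [0, 0, 0], [0, 0, 0], [0, 0, 0], [0, 0, 0], [0, 0, 0], [0, 0, 0]], "translation": [[-1, 0, 0], [-1, 0, 0], [-1, 0, 0], [-1, 0, 0], [-1, 0, 0], [-1, 0, 0], [-1, 0, 0], [-1, 0, 0], [-1, 0, 0], [-0.5, 0, 0]], "jaw": [1, 1, 1, 1, 1, 1, 1, 1, 1, 1]}}

```text
clock: 24.95
position: [0.5871, -0.2974, 0.1718]
ee_rot: [0.723, 0.69, -0.0, 0.0]
ft_force: [0.0, -0.1, -0.3]
grip_width: 1.001
grasp_force: 0.0
```

Call:
{"fn": "jog_arm", "kwargs": {"dr": [[0, 0, 0], [0, 0, 0], [0, 0, 0]], "translation": [[0, 0, 0], [0, 0, 0], [0, 0, 0]], "jaw": [1, 1, 1]}}

```text
clock: 25.25
position: [0.5883, -0.2928, 0.1716]
ee_rot: [0.722, 0.692, 0.0, -0.0]
ft_force: [0.3, -0.5, -0.6]
grip_width: 1.0
grasp_force: 0.0
```

Run:
```python
from h import *
s=optics.camera("side"); t=optics.camera("top")
a=cv2.resize(s["color"][130:290,180:420],(480,320),interpolation=3)
b=cv2.resize(t["color"][140:260,285:405],(320,320),interpolation=3)
cv2.imwrite("pics/a5.png",np.hstack([a,b])[:,:,::-1])
```

```text
(no output)
```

View pics/a5.png

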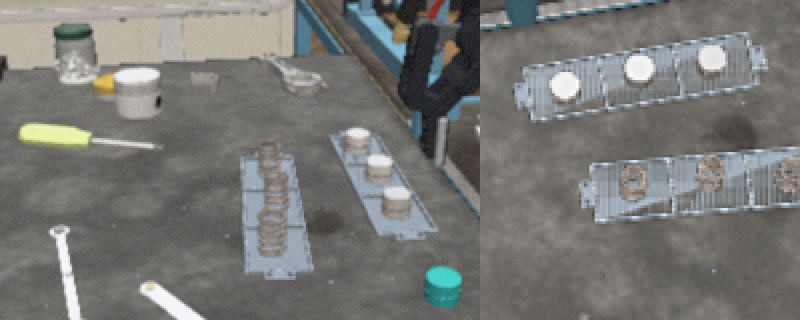

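The far tray holds three tappets (crop (565,86), (639,68), (712,58)) and the near tray three springs (633,182), (711,173), (790,172). All are upright, well apart and clear of the robot.

```bash
python3 -c "
from workcell import manip
print(manip.hand_in())"
```

```text
the job is handed in; nothing more can be done
None
```

I swapped the stray spring and stray tappet and handed the job in at about 25 s; the last pictures show each upright in the other's old compartment with nothing else moved, though the hand-in returned no verdict.

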